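Reverse the ratchet and snug the rotor nut

ROBOT

A 6-joint arm with a two-finger parallel gripper is mounted at the origin on a cart in front of the work surface, level with it; the furniture and walls round the work are solid. World frame = base frame: x ahead of the robot, y to its left, z up, the work surface at z = 0. Lengths are in m, angles in rad, forces in N, time in s.
With the tool pointing down it reaches from about 0.3 to 0.75 m from the base axis. Payload 8.5 kg.
Tool frame: the origin (TCP) lies at the very end of the fingers, on their centre line; the grasp point (between the pads) lies 19 mm behind it; z points along the fingers, y is the line along which they close (so a half turn about z gives the same grasp; the last joint's range is limited). The gripper opens to 88 mm and grips with 3 to 60 N. Pads are 18 mm wide; open, the fingers measure 123 mm over their backs; the gripper's body (75 mm by 187 mm) begins 45 mm behind the grasp point.
Start: joints at [1.106, 0.381, 1.297, -0, 1.464, -0.215], TCP at [0.136, 0.533, 0.239] pointing down, gripper open.
Joint ranges: [-3.11, 3.11], [-0.89, 2.33], [0.22, 2.48], [-1.42, 4.56], [0.17, 2.85], [-2.88, 2.88]. Speed limits (rad/s): [2.39, 2.39, 3.14, 3.14, 3.14, 3.14].

INTERFACE

Orientations are given as a unit quaternion [w, x, y, z].
In Python, from station import get_obs, vision, env gives the robot as it stands.
- The arm moves only by the tool jog_arm, never from a script. Its argument "rows" is a list that holds one entry, the list of rows, each a list of 6 numbers: the shift along the tool's x, y, z scaled (see below), then the turn, a rotation vector about the tool's x, y, z scaled (see below). In form: [[[dx, dy, dz, wx, wy, wz], ...]]. A call has 1 to 5 rows; each row is the pose to reach, as a shift and turn from the pose commanded when the call began, along the tool's axes at that moment, turning the shorter way round; what a row does not reach only later rows make up. The controller multiplies each number of a shift by 0.2 m and each number of a turn by 180 degrees. A row lasts 1/12 s, in which the tool goes at most 41.7 mm and 7.16 degrees, less where a joint would pass 70% of its speed; a pose out of reach is approached as far as the arm can. A call with a number of a shift or a turn outside -1 to 1 is refused whole. A call with a gripper value outside its range is refused whole. "claw" is the gripper's target within -1 to 1 (fully open at 1, half-way at 0, shut at -1), set as the call begins (left out, the last holds). The fingers move at their own pace and stop on an object; "newtons" is the grip in N (left out, the last holds). Time passes only in rows, so rows that repeat a pose let the fingers close. It gives the time, the measured TCP pose, the force, the opening and the grip force at its end, in the units of the state.
- get_obs(): the state, without advancing time (a new reading comes with each control period).
- vision.grab_frame(name): name is "side" or "top" or "wrist"; returns a dict with "frame" (420x560x3 uint8, red, green, blue), "K" (3x3 intrinsics, pixels), "dist" ([k1, k2, p1, p2, k3] as OpenCV has them; the pictures are not rectified), "view" (4x4, takes a point from world to camera coordinates). Camera axes: x right, y down, z forward; pixel columns grow to the right and rows downward; lengths in m; the calibration is good to about 2 mm. A picture is of the moment at which its call begins. There is no depth.
- env.job_done(): hands the job in; it is judged then, once.
The state is a dict: "time_s": time; "joint_positions": joint angles; "joint_velocities": joint speeds; "effort": joint torques, N m; "tcp_pos": TCP position; "eef_rot": TCP orientation; "wrist_force": force on the tool from outside, world axes, zero at the start; "torque": the same for the moment, N m; "grip_width": finger opening in m; "gripper_force": force on a finger pad.
Only numpy, scipy, OpenCV 4.12 (cv2) and the standard library are available. Lean on these libraries where they do the work, as an engineer would, in place of code of your own. Each camera call takes 0.05 s, during which the arm holds its last target. There are 200 camera calls.

TASK

The ratchet wrench on the centrifuge rotor's hub nut is set to loosen: flip its red direction lever all the way over to tighten (clockwise seen from above), then, before any tightening, swing the handle back counter-clockwise most of the way to its stop to feel that it free-wheels and the nut stays put. Then tighten the nut clockwise, taking a fresh bite if the handle meets its stop post, until the nut itself comes up snug, at about 2.2 N m on the wrench and never beyond 2.6 N m, and let go with the lever left on tighten. Do not loosen the nut at any time, and leave the bottles and boxes around alone.

Things in the scene. Friction and masses are not known exactly. Their poses are not given: they have to be found in the camera images.
- stand: Grey stand fixed to the worktop: plate 150 x 170 x 12 mm. Origin under its middle, at worktop height; its z axis is the hub axis, on which rotor, nut, wrench and lever sit. In mid travel the wrench handle points along the stand's -x. Two upright stop posts (13 mm thick, top 90 mm above the worktop) 78 mm from the hub axis halt the handle, 0.65 rad to either side.
- rotor: Aluminium rotor disc, diameter 120 mm, 26 to 51 mm above the worktop, fixed; origin on the hub axis at worktop height. It carries a hidden spring washer, which the nut meets after some 0.4 to 1.3 rad of tightening (not to be told from any pose); from there the torque rises by 2 to 4 N m per rad of nut turn.
- nut: Brass hub nut with a knurled flange of 90 mm diameter under the wrench head (flange top 58 mm above the worktop); origin on the hub axis at worktop height. Turning it takes 1.3 N m either way until it meets the washer; it stays where it is left, also when snug. Torques hold while it is being turned slowly; with the hand halted against it 0.5 to 0.8 N m less is felt.
- nut_turn (a joint): Turn of the nut in rad, growing as it is tightened (clockwise from above). It starts between 0 and 0.15.
- wrench_turn (a joint): Swing of the handle about the hub axis in rad, growing clockwise from above (tightening); 0 along the stand's -x, hard stops at -0.65 and +0.65, starts at 0.05 to 0.4. The wrench stays on the nut. After a change of direction up to 0.4 rad of swing passes before it bites. Free-wheeling takes about 0.25 to 0.5 N m, with clicks; turning the running nut 1.55 N m (both with 0.25 N m drag of the wrench).
- grip (a point): Grip point of the blue wrench handle, mid section, 120 mm from the hub axis, 74 mm above the worktop (1.55 N m is 13 N here, 2.2 N m 18 N). The blue grip runs from 85 to 160 mm from the hub axis, 22 mm wide, 18 mm high, with free space beneath; clamped hard, a hand also passes a twist to it. The steel wrench head is a disc of 76 mm diameter, top 88 mm above the worktop.
- lever_flip (a joint): Red direction lever on the wrench head, turning about the hub axis; rad relative to the handle, growing clockwise from above: 0 along the handle, about -0.47 at the start (drives counter-clockwise = loosen), +0.5 fully over at its stop (drives clockwise = tighten). In the middle both directions lock. It stays where it is left and takes 3 to 7 N at its thumb post.
- lever_tip (a point): Top centre of the red lever's upright thumb post, 10 mm in diameter, 30 mm from the hub axis, 126.5 mm above the worktop; the post is free from 100 mm above the worktop upwards (below it the 10 mm wide lever arm, then the head).
- saline: Bottle with blue cap, 64 mm diameter, 165 mm tall, standing loose; origin at its foot. Bystander.
- stain: Purple reagent bottle with white cap, 60 mm diameter, 145 mm tall, loose; origin at its foot. Bystander.
- tip_box: Blue pipette tip box with grey lid, 80 x 118 x 86 mm, loose; origin at its foot. Bystander.
- cotton_buds: Round tub of cotton buds, 77 mm diameter, 80 mm tall, loose; origin at its foot. Bystander.
- slide_box: Flat green slide box, 86 x 165 x 34 mm, loose; origin at its foot. Bystander.

How it is judged:
By the outcome, as a careful person would: the job done as asked, in the order asked, and still so for the second after the job is handed in, with the robot touching nothing.
It also fails if it takes over 67 s, if anything falls off the work surface, if the arm or the gripper's body presses on something with over 40 N, if the wrist force passes 120 N, or if a joint passes its speed limit or range.

## Working session

There is one attempt and no reset: what is moved stays moved. The work goes in short steps, Python scripts to look and compute and a tool call to move; the robot and the scene stay as the last step left them, time stands still between calls to the robot, and variables do not carry over. Pictures are saved under pics/ and viewed, at most 10 in all, crops included, and the job is handed in when it is done.

Besides the shell and the picture viewer there is one more tool, called after "Call:" as name([rows], argument=value, ...), one row to a line, values as JSON. jog_arm: Moves the arm, as the interface text tells. Shifts and turns lie within -1 to 1; 1 stands for 0.2 m of shift or 180 degrees of turn. Its arguments: {"type":"object","properties":{"rows":{"type":"array"},"claw":{"type":"number"},"newtons":{"type":"number"}},"required":["rows"]}

```bash
mkdir -p pics; ls; python3 - <<'E'
from station import get_obs, vision, env
import cv2,numpy as np
o=get_obs();print({k:np.round(v,3).tolist() for k,v in o.items()})
fs=[]
for n in("side","top"):
    f=vision.grab_frame(n);cv2.imwrite(f"pics/{n}0.png",f["frame"][:,:,::-1]);np.savez(f"{n}0.npz",**f)
    print(n,np.round(np.linalg.inv(f["view"]),3).tolist(),f["K"].tolist(),f["dist"])
E
```

```text
pics
{'time_s': 0.0, 'joint_positions': [1.106, 0.381, 1.298, -0.0, 1.464, -0.215], 'joint_velocities': [-0.001, -0.001, -0.001, -0.0, -0.001, 0.0], 'effort': [-0.003, -43.791, -22.455, 0.071, 0.035, -0.0], 'tcp_pos': [0.136, 0.533, 0.238], 'eef_rot': [-0.0, 0.125, 0.992, -0.001], 'wrist_force': [0.251, 0.418, -0.659], 'torque': [0.025, 0.016, 0.022], 'gripper_force': 0.0, 'grip_width': 0.088}
side [[-0.999, -0.025, 0.041, 0.438], [-0.047, 0.602, -0.797, 1.187], [-0.005, -0.798, -0.603, 0.922], [0.0, 0.0, 0.0, 1.0]] [[427.95065334257777, 0.0, 286.57866730741364], [0.0, 427.95065334257777, 204.64996056797565], [0.0, 0.0, 1.0]] [-0.00373804  0.          0.          0.          0.        ]
top [[-0.132, -0.856, 0.5, -0.447], [-0.991, 0.109, -0.075, 0.234], [0.01, -0.505, -0.863, 1.743], [0.0, 0.0, 0.0, 1.0]] [[478.05955721558763, 0.0, 282.6537379364006], [0.0, 478.05955721558763, 207.74095407262777], [0.0, 0.0, 1.0]] [-0.1172424  0.         0.         0.         0.       ]
```

View pics/side0.png

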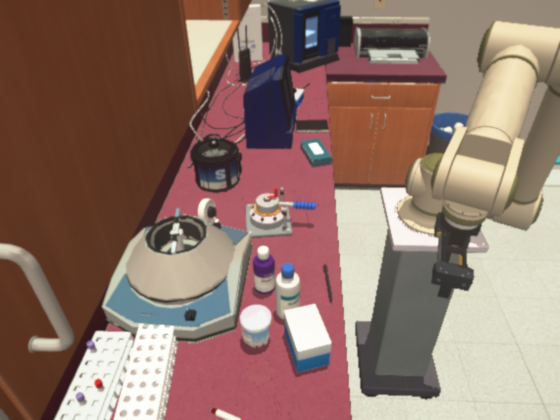

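View pics/top0.png

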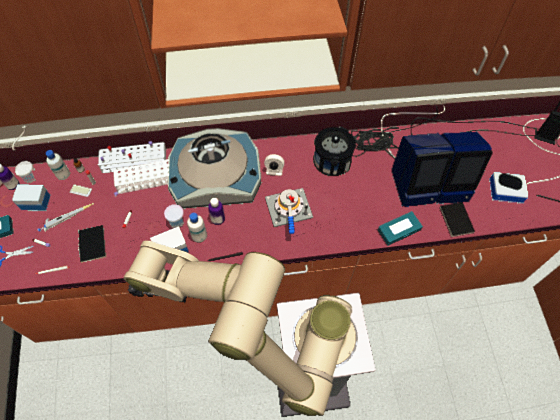

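The wrench sits at side (268,208) and top (290,203). Its blue handle is at side (305,205) and top (291,226), and the red lever at side (276,195) and top (291,198). The bottles, tub and tip box are on the +y side. Next I triangulate.

```bash
cat > h.py <<'E'
import numpy as np,cv2
def load(n): return dict(np.load(n))
def mask(f,col,box):
    h=cv2.cvtColor(f["frame"],cv2.COLOR_RGB2HSV);H,S,V=[h[...,i].astype(int) for i in range(3)]
    m={"blue":(H>100)&(H<125)&(S>130)&(V>80),"red":((H<6)|(H>174))&(S>170)&(V>110),"grey":(S<50)&(V>90)&(V<215)}[col]
    o=np.zeros_like(m);x0,y0,x1,y1=box;o[y0:y1,x0:x1]=m[y0:y1,x0:x1];return o
def ray(f,uv):
    p=cv2.undistortPoints(np.array([[uv]],float),f["K"],f["dist"])[0,0]
    T=np.linalg.inv(f["view"]);return T[:3,3],T[:3,:3]@np.r_[p,1]
def plane(f,uv,z):
    c,d=ray(f,uv);return c+d*(z-c[2])/d[2]
def proj(f,P):
    r=cv2.Rodrigues(f["view"][:3,:3])[0];return cv2.projectPoints(np.atleast_2d(np.array(P,float)),r,f["view"][:3,3],f["K"],f["dist"])[0][:,0]
E
python3 - <<'E'
from h import *
im=[]
for n,bb,rb in(("side",(290,195,325,215),(262,183,292,210)),("top",(280,212,302,245),(276,185,302,215))):
    f=load(n+"0.npz")
    for c,b,z in(("blue",bb,.079),("red",rb,.113)):
        m=mask(f,c,b);ys,xs=np.nonzero(m);print(n,c,len(xs),xs.min(),xs.max(),ys.min(),ys.max(),np.round(plane(f,(xs.mean(),ys.mean()),z),4))
        if c=="blue":
            d=[plane(f,(x,y),z)[:2] for x,y in zip(xs,ys)];d=np.array(d);v=np.linalg.svd(d-d.mean(0))[2][0];q=(d-d.mean(0))@v;print(" dir",v,np.ptp(q))
    x0,y0=((235,165) if n=="side" else (255,175))
    im.append(cv2.resize(f["frame"][y0:y0+75,x0:x0+100],(800,600),interpolation=2)[:,:,::-1][:, :])
cv2.imwrite("pics/c.png",cv2.resize(np.hstack(im),(800,300)))
E
```

```text
side blue 99 294 314 202 207 [0.4384 0.0703 0.079 ]
 dir [-0.99678368  0.08013925] 0.06681900755904073
side red 25 270 276 188 197 [0.5359 0.0581 0.113 ]
top blue 85 288 293 216 233 [0.4358 0.0671 0.079 ]
 dir [-0.99654241  0.08308566] 0.07625397860719671
top red 21 289 293 196 201 [0.536  0.0518 0.113 ]
```

View pics/c.png

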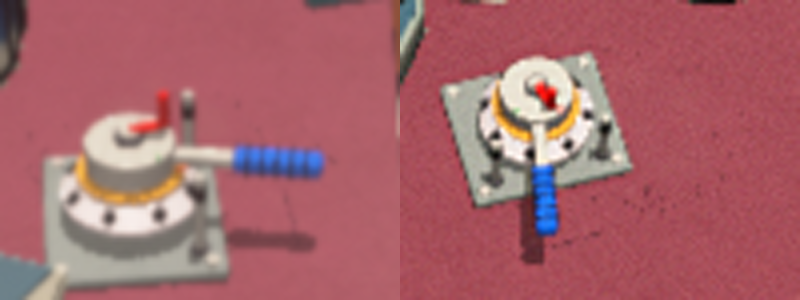

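The crops show the plate, the two dark posts, and the handle left of mid in the top view, so it is nearer the clockwise post. The red thumb post is on the counter-clockwise side. Next I get the plate yaw and the bystanders' positions.

```bash
python3 - <<'E'
from h import *
f=load("top0.npz");s=load("side0.npz")
c=np.array([plane(f,p,.012)[:2] for p in((265.7,197),(302.5,188.7),(312.5,216.2),(274.5,226.2))]);print(c.round(3).tolist(),c.mean(0))
a=c[3]-c[0];b=c[2]-c[1];e=c[0]-c[1];g=c[3]-c[2]
print("len",[np.linalg.norm(v).round(3) for v in(a,b,e,g)],"-x ang",[np.degrees(np.arctan2(v[1],v[0])).round(1) for v in(a,b)],"+y ang",[np.degrees(np.arctan2(v[1],v[0])).round(1) for v in(e,g)])
for n,p,z in(("saline",(195,217),.165),("stain",(214,202),.145),("tub",(174,213),.08),("tip",(170,240),.086)):print(n,plane(f,p,z).round(3))
# side plate: grey posts tops
for n,p in(("postL",(235+197/4,165+185/4)),("postR",(235+187/4,165+95/4))):print(n,plane(s,p,.09).round(3))
for n,p in(("postL",(255+95/4,175+152/4)),("postR",(255+203/4,175+127/4))):print(n,plane(f,p,.09).round(3))
# head disc centre guesses
print(plane(s,(235+128/4,165+130/4),.088).round(3),plane(f,(255+135/4,175+85/4),.088).round(3))
E
```

```text
[[0.617, 0.147], [0.639, -0.014], [0.5, -0.035], [0.473, 0.128]] [0.55707971 0.05636018]
len [np.float64(0.146), np.float64(0.141), np.float64(0.163), np.float64(0.165)] -x ang [np.float64(-172.2), np.float64(-171.6)] +y ang [np.float64(97.7), np.float64(99.3)]
saline [0.469 0.431 0.165]
stain [0.538 0.357 0.145]
tub [0.547 0.525 0.08 ]
tip [0.424 0.542 0.086]
postL [0.5   0.122 0.09 ]
postR [ 0.515 -0.001  0.09 ]
postL [0.488 0.108 0.09 ]
postR [ 0.503 -0.003  0.09 ]
[0.561 0.048 0.088] [0.562 0.058 0.088]
```

```bash
cat >> h.py <<'E'
import json
HUB=np.array([.559,.0575])
def pose():
    from station import get_obs
    o=get_obs();w,x,y,z=o["eef_rot"]
    Y=np.array([2*(x*y-w*z),1-2*(x*x+z*z)]);return np.array(o["tcp_pos"]),np.degrees(np.arctan2(Y[1],Y[0])),o
def rows(targets,start=None):
    "targets: (x,y,z,yawdeg of tool y)"
    if start is None: p,a,_=pose()
    else: p,a=np.array(start[:3]),start[3]
    t=np.radians(a);X=np.array([-np.sin(t),np.cos(t),0]);Yv=np.array([np.cos(t),np.sin(t),0])
    for q in targets:
        d=np.array(q[:3])-p;print([round(float(v),3) for v in(d@X/.2,d@Yv/.2,-d[2]/.2,0,0,-(q[3]-a)/180)])
E
python3 - <<'E'
from h import *
p,a,o=pose();print(p,a)
rows([(.532,.05,.215,85)])
E
```

```text
[0.13588252 0.53271994 0.23825758] 75.68510079301518
[-2.516, -1.849, 0.116, 0.0, 0.0, -0.052]
```

Call:
jog_arm([
  [[-0.16,-0.12,0,0,0,0],[-0.32,-0.23,0,0,0,0],[-0.48,-0.35,0,0,0,0],[-0.63,-0.46,0,0,0,0],[-0.63,-0.46,0,0,0,0]],
])

```text
time_s: 0.52
tcp_pos: [0.2382, 0.409, 0.2386]
eef_rot: [0.0, 0.127, 0.992, -0.001]
wrist_force: [0.7, 0.1, 0.7]
grip_width: 0.0884
gripper_force: 0.0
```

Call:
jog_arm([
  [[-0.16,-0.12,0,0,0,0],[-0.32,-0.23,0,0,0,0],[-0.48,-0.35,0,0,0,0],[-0.63,-0.46,0,0,0,0],[-0.63,-0.46,0,0,0,0]],
])

```text
time_s: 0.93
tcp_pos: [0.3378, 0.2889, 0.2385]
eef_rot: [0.0, 0.127, 0.992, -0.001]
wrist_force: [0.4, 0.2, 0.0]
grip_width: 0.0883
gripper_force: 0.0
```

Call:
jog_arm([
  [[-0.16,-0.12,0,0,0,0],[-0.32,-0.23,0,0,0,0],[-0.48,-0.35,0,0,0,0],[-0.63,-0.46,0,0,0,0],[-0.63,-0.46,0,0,0,0]],
])

```text
time_s: 1.35
tcp_pos: [0.4372, 0.1687, 0.2383]
eef_rot: [0.0, 0.127, 0.992, -0.0]
wrist_force: [0.5, -0.3, -0.5]
grip_width: 0.0881
gripper_force: 0.0
```

Call:
jog_arm([
  [[-0.16,-0.12,0,0,0,-0.02],[-0.32,-0.23,0.02,0,0,-0.04],[-0.48,-0.35,0.05,0,0,-0.052],[-0.63,-0.46,0.08,0,0,-0.052],[-0.63,-0.46,0.1,0,0,-0.052]],
])

```text
time_s: 1.77
tcp_pos: [0.5362, 0.0484, 0.2173]
eef_rot: [-0.0, 0.045, 0.999, -0.0]
wrist_force: [-0.3, -0.2, 0.5]
grip_width: 0.0883
gripper_force: 0.0
```

```bash
python3 - <<'E'
from h import *
from station import vision
f=vision.grab_frame("wrist");np.savez("w0.npz",**f);cv2.imwrite("pics/w0.png",f["frame"][:,:,::-1])
f=load("w0.npz");print(proj(f,[[.531,.0475,.1265],[.559,.0575,.088],[.439,.068,.08]]).round(),np.linalg.inv(f["view"])[:3,3].round(3))
for c in("red","blue"):
    m=mask(f,c,(0,0,560,420)).astype(np.uint8);n,_,st,ce=cv2.connectedComponentsWithStats(m)
    print(c,[(st[i].tolist(),ce[i].round(1).tolist()) for i in range(1,n) if st[i,4]>80])
E
```

```text
[[283. 212.]
 [298. 227.]
 [299.  79.]] [0.451 0.056 0.364]
red [([277, 202, 26, 30, 369], [290.0, 216.4])]
blue [([283, 26, 28, 34, 834], [296.1, 42.7]), ([284, 61, 26, 15, 365], [296.4, 68.2]), ([284, 78, 26, 15, 352], [296.4, 84.7]), ([284, 94, 26, 14, 338], [296.6, 100.5]), ([285, 110, 25, 14, 305], [297.1, 116.0])]
```

View pics/w0.png

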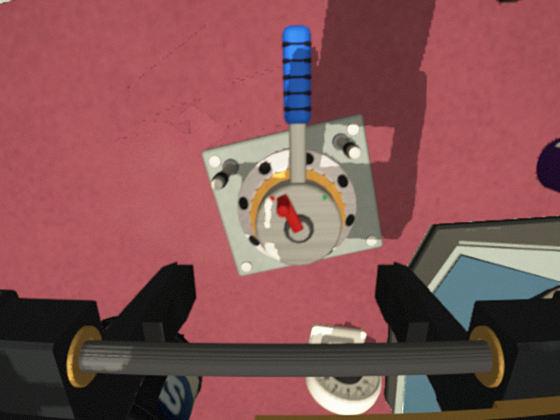

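The wrist view shows the thumb post top near (283,212) and the hub centre near (298,228), both as predicted. Now I descend over the post.

```bash
python3 - <<'E'
from h import *
rows([(.531,.0475,.16,86),(.531,.0475,.105,86)])
E
```

```text
[0.015, -0.017, 0.284, 0.0, 0.0, -0.006]
[0.015, -0.017, 0.559, 0.0, 0.0, -0.006]
```

Call:
jog_arm([
  [[0.015,-0.017,0.15,0,0,-0.006],[0.015,-0.017,0.3,0,0,-0.006],[0.015,-0.017,0.43,0,0,-0.006],[0.015,-0.017,0.52,0,0,-0.006],[0.015,-0.017,0.56,0,0,-0.006]],
], claw=0, newtons=10)

```text
time_s: 2.23
tcp_pos: [0.5283, 0.0504, 0.1046]
eef_rot: [-0.002, 0.033, 0.999, 0.0]
wrist_force: [-0.5, -0.6, 0.0]
grip_width: 0.057
gripper_force: 0.0
```

Call:
jog_arm([
  [[0,0,0,0,0,0],[0,0,0,0,0,0],[0,0,0,0,0,0],[0,0,0,0,0,0],[0,0,0,0,0,0]],
], claw=-1)

```text
time_s: 2.65
tcp_pos: [0.5304, 0.0487, 0.1077]
eef_rot: [0.001, 0.034, 0.999, -0.0]
wrist_force: [0.2, -0.7, 0.5]
grip_width: 0.0237
gripper_force: 0.0
```

Call:
jog_arm([
  [[0,0,0,0,0,0],[0,0,0,0,0,0],[0,0,0,0,0,0],[0,0,0,0,0,0]],
])

```text
time_s: 2.98
tcp_pos: [0.5298, 0.0476, 0.1072]
eef_rot: [-0.0, 0.034, 0.999, -0.001]
wrist_force: [-2.6, -5.2, 4.9]
grip_width: 0.0094
gripper_force: 10.0
```

```bash
python3 - <<'E'
from h import *
p,a,o=pose();print(p.round(4),a,o["grip_width"],o["gripper_force"],np.round(o["wrist_force"],1))
L=p[:2]-HUB;print(np.linalg.norm(L),np.degrees(np.arctan2(L[1],L[0])))
E
```

```text
[0.5298 0.0476 0.1072] 86.11793239814702 0.009407550224411605 10.001515243202448 [-2.6 -5.2  4.9]
0.030799779847501187 -161.34086519861216
```

```bash
python3 - <<'E'
from h import *
rows([(*(HUB+.0305*np.array([np.cos(t),np.sin(t)])),.1072,86) for t in np.radians([190,182,174,166,159,153,147,143,141])])
E
```

```text
[0.006, 0.022, -0.0, 0.0, 0.0, 0.001]
[0.009, 0.043, -0.0, 0.0, 0.0, 0.001]
[0.01, 0.065, -0.0, 0.0, 0.0, 0.001]
[0.008, 0.086, -0.0, 0.0, 0.0, 0.001]
[0.004, 0.104, -0.0, 0.0, 0.0, 0.001]
[-0.002, 0.119, -0.0, 0.0, 0.0, 0.001]
[-0.009, 0.133, -0.0, 0.0, 0.0, 0.001]
[-0.015, 0.142, -0.0, 0.0, 0.0, 0.001]
[-0.017, 0.147, -0.0, 0.0, 0.0, 0.001]
```

Call:
jog_arm([
  [[0.006,0.022,0,0,0,0],[0.009,0.043,0,0,0,0],[0.01,0.065,0,0,0,0],[0.008,0.086,0,0,0,0],[0.004,0.104,0,0,0,0]],
])

```text
time_s: 3.4
tcp_pos: [0.5294, 0.0683, 0.1069]
eef_rot: [-0.002, 0.034, 0.999, -0.001]
wrist_force: [-3.1, -3.9, 2.3]
grip_width: 0.0094
gripper_force: 10.0
```

Call:
jog_arm([
  [[-0.006,0.015,0,0,0,0],[-0.01,0.022,0,0,0,0],[-0.013,0.029,0,0,0,0],[-0.013,0.029,0,0,0,0]],
])

```text
time_s: 3.73
tcp_pos: [0.5333, 0.0747, 0.1068]
eef_rot: [-0.001, 0.034, 0.999, -0.0]
wrist_force: [-3.1, -3.6, 1.6]
grip_width: 0.0093
gripper_force: 10.0
```

```bash
cat > w.py <<'E'
from h import *
from station import vision
import sys
n=sys.argv[1]
f=vision.grab_frame("wrist");np.savez(n+".npz",**f);cv2.imwrite(f"pics/{n}.png",f["frame"][:,:,::-1])
p,a,o=pose();print(p.round(4),a.round(2),"F",np.round(o["wrist_force"],1),"w",o["grip_width"])
L=p[:2]-HUB;print("tcp r,ang",np.linalg.norm(L).round(4),np.degrees(np.arctan2(L[1],L[0])).round(1))
m=mask(f,"blue",(150,0,420,420)).astype(np.uint8);ct=[c for c in range(1)]
ys,xs=np.nonzero(m)
k=cv2.morphologyEx(m,cv2.MORPH_CLOSE,np.ones((7,7)));nn,l,st,ce=cv2.connectedComponentsWithStats(k)
i=1+np.argmax(st[1:,4]);ys,xs=np.nonzero(l==i)
d=np.array([plane(f,q,.077)[:2] for q in zip(xs[::7],ys[::7])])-HUB;c=d.mean(0);print("handle c r",np.linalg.norm(c).round(3),"ang",np.degrees(np.arctan2(c[1],c[0])).round(1),st[i])
E
python3 w.py w1
```

```text
[0.5333 0.0746 0.1068] 86.12 F [-3.2 -4.3  2.3] w 0.009626365499929226
tcp r,ang 0.0309 146.3
handle c r 0.124 ang 163.3 [ 275    0   73  158 6279]
```

View pics/w1.png

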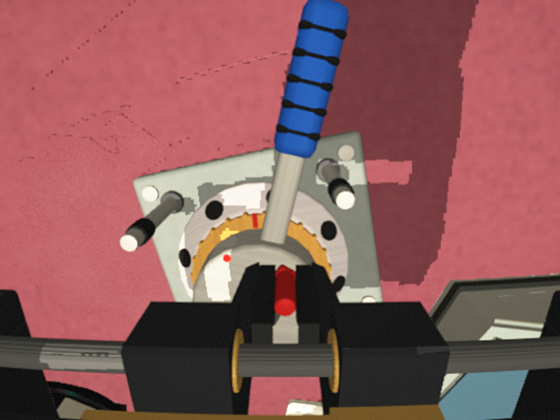

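The lever has gone over centre, but the handle (blue, around (310,80)) came along about 13° clockwise, so the lever is only at about +0.3. Backlash lets me go on gently, since the nut would need about 50 N at the post.

Call:
jog_arm([
  [[-0.01,0.013,0,0,0,0],[-0.021,0.025,0,0,0,0],[-0.03,0.035,0,0,0,0],[-0.03,0.035,0,0,0,0]],
])

```text
time_s: 4.12
tcp_pos: [0.5386, 0.0803, 0.1066]
eef_rot: [-0.002, 0.034, 0.999, -0.002]
wrist_force: [-8.8, -10.5, 5.8]
grip_width: 0.009
gripper_force: 10.0
```

```bash
python3 w.py w2
```

```text
[0.5386 0.0803 0.1066] 86.13 F [-9.3 -9.6  4.8] w 0.009182400978265181
tcp r,ang 0.0306 131.9
handle c r 0.123 ang 160.4 [ 272    0   80  151 6197]
```

Call:
jog_arm([
  [[0.008,-0.01,0,0,0,0],[0.008,-0.01,0,0,0,0],[0.008,-0.01,0,0,0,0]],
], claw=-0.1)

```text
time_s: 4.42
tcp_pos: [0.5387, 0.0798, 0.1069]
eef_rot: [0.0, 0.034, 0.999, 0.0]
wrist_force: [0.9, -0.9, -0.3]
grip_width: 0.0274
gripper_force: 0.0
```

Call:
jog_arm([
  [[0,0,-0.1,0,0,0],[0,0,-0.22,0,0,0],[0,0,-0.28,0,0,0],[0,0,-0.28,0,0,0]],
])

```text
time_s: 4.75
tcp_pos: [0.5397, 0.08, 0.1653]
eef_rot: [0.003, 0.034, 0.999, 0.0]
wrist_force: [0.3, -0.3, -0.3]
grip_width: 0.0394
gripper_force: 0.0
```

```bash
python3 w.py w3; python3 - <<'E'
from h import *
f=load("w3.npz")
m=mask(f,"red",(0,0,560,420)).astype(np.uint8);n,_,st,ce=cv2.connectedComponentsWithStats(m)
print([(st[i].tolist(),ce[i].round(1).tolist()) for i in range(1,n) if st[i,4]>20])
rows([(.446,.0978,.155,70.4),(.446,.0978,.064,70.4)])
E
```

```text
[0.539  0.08   0.1636] 86.14 F [ 0.3 -0.5 -0. ] w 0.03981637290790842
tcp r,ang 0.0301 131.7
handle c r 0.124 ang 160.8 [ 275   15   58  120 3777]
[([252, 181, 3, 10, 23], [253.3, 185.0]), ([231, 208, 5, 5, 21], [233.0, 210.0]), ([251, 221, 41, 40, 747], [273.6, 242.2])]
[0.47, 0.058, 0.043, 0.0, 0.0, 0.087]
[0.47, 0.058, 0.498, 0.0, 0.0, 0.087]
```

View pics/w3.png

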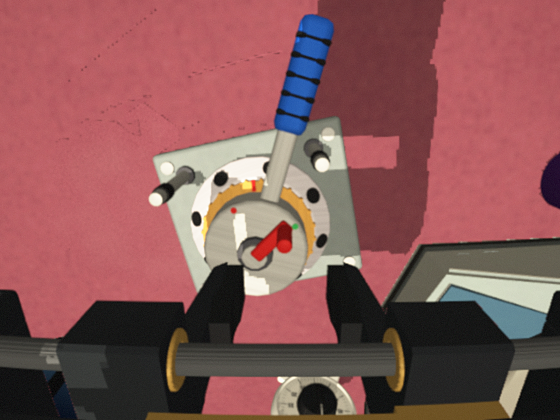

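The lever now lies by the green mark at (290,230), and the handle is at about 160.6°. The red mark on the nut at (253,185) lets me track the nut.

Call:
jog_arm([
  [[0.12,0.015,0.02,0,0,0.03],[0.25,0.03,0.04,0,0,0.06],[0.38,0.045,0.04,0,0,0.087],[0.47,0.058,0.04,0,0,0.087],[0.47,0.058,0.04,0,0,0.087]],
])

```text
time_s: 5.22
tcp_pos: [0.442, 0.0985, 0.1537]
eef_rot: [-0.002, 0.169, 0.986, -0.0]
wrist_force: [0.3, -0.1, -0.8]
grip_width: 0.0396
gripper_force: 0.0
```

```bash
python3 - <<'E'
from h import *
f=load("w3.npz");d=plane(f,(253.3,185),.058)[:2]-HUB;print("nut mark",np.linalg.norm(d),np.degrees(np.arctan2(d[1],d[0])))
f=load("w1.npz");d=plane(f,(255,220),.058)[:2]-HUB;print("nut mark w1",np.linalg.norm(d),np.degrees(np.arctan2(d[1],d[0])))
p,a,o=pose();print(p,a)
rows([(.446,.0978,.064,70.4)])
E
```

```text
nut mark 0.041527273310666156 -179.50107054416068
nut mark w1 0.041090976481771145 -179.60141883912226
[0.44197545 0.09850692 0.1536546 ] 70.51851748124014
[-0.02, 0.003, 0.448, 0.0, 0.0, 0.001]
```

Call:
jog_arm([
  [[-0.01,0,0.14,0,0,0],[-0.02,0,0.28,0,0,0],[-0.02,0,0.4,0,0,0],[-0.02,0,0.448,0,0,0],[-0.02,0,0.448,0,0,0]],
])

```text
time_s: 5.63
tcp_pos: [0.4486, 0.0962, 0.0624]
eef_rot: [-0.002, 0.17, 0.986, -0.0]
wrist_force: [0.1, 0.1, 0.1]
grip_width: 0.0395
gripper_force: 0.0
```

Call:
jog_arm([
  [[0,0,0,0,0,0],[0,0,0,0,0,0],[0,0,0,0,0,0]],
], claw=-0.43)

```text
time_s: 5.88
tcp_pos: [0.4498, 0.0963, 0.0658]
eef_rot: [0.001, 0.17, 0.986, 0.0]
wrist_force: [-0.6, 0.0, 0.3]
grip_width: 0.0252
gripper_force: 0.0
```

```bash
cat > arc.py <<'E'
from h import *
import sys
# print arc rows at radius .12 from current angle through the given tcp angles (deg)
p,a,o=pose();L=p[:2]-HUB;al=np.degrees(np.arctan2(L[1],L[0]))
print("tcp",p.round(4),"yaw",a.round(2),"ang",al.round(2),"r",np.linalg.norm(L).round(4),"w",o["grip_width"],"F",np.round(o["wrist_force"],1),"M",np.round(o["torque"],2))
# angles relative steps
for n,st in(("A",[float(v) for v in sys.argv[1:]]),):
    b=90+a
    rows([(*(HUB+.12*np.array([np.cos(np.radians(b+s)),np.sin(np.radians(b+s))])),p[2],a+s) for s in st],start=(*(HUB+.12*np.array([np.cos(np.radians(b)),np.sin(np.radians(b))])),p[2],a))
E
python3 arc.py 3 6 9 12 15 18 24 30
```

```text
tcp [0.4498 0.0963 0.0658] yaw 70.47 ang 160.45 r 0.1158 w 0.025245997167701532 F [-0.6  0.   0.3] M [ 0.03 -0.03  0.01]
[-0.001, -0.031, -0.0, 0.0, 0.0, -0.017]
[-0.003, -0.063, -0.0, 0.0, 0.0, -0.033]
[-0.007, -0.094, -0.0, 0.0, 0.0, -0.05]
[-0.013, -0.125, -0.0, 0.0, 0.0, -0.067]
[-0.02, -0.155, -0.0, 0.0, 0.0, -0.083]
[-0.029, -0.185, -0.0, 0.0, 0.0, -0.1]
[-0.052, -0.244, -0.0, 0.0, 0.0, -0.133]
[-0.08, -0.3, -0.0, 0.0, 0.0, -0.167]
```

Call:
jog_arm([
  [[0.02,0,0.04,0,0,0],[0.019,-0.031,0.04,0,0,-0.017],[0.017,-0.063,0.04,0,0,-0.033],[0.013,-0.094,0.04,0,0,-0.05],[0.007,-0.125,0.04,0,0,-0.067]],
])

```text
time_s: 6.3
tcp_pos: [0.4395, 0.0736, 0.0576]
eef_rot: [0.0, 0.064, 0.998, 0.001]
wrist_force: [0.8, 5.0, -3.8]
grip_width: 0.0253
gripper_force: 2.9
```

```bash
python3 arc.py -3 -6 -9 -12 -15
```

```text
tcp [0.4395 0.0736 0.0576] yaw 82.66 ang 172.3 r 0.1206 w 0.025262586557938456 F [ 0.8  5.  -3.8] M [ 0.82 -0.17 -0.03]
[-0.001, 0.031, -0.0, 0.0, 0.0, 0.017]
[-0.003, 0.063, -0.0, 0.0, 0.0, 0.033]
[-0.007, 0.094, -0.0, 0.0, 0.0, 0.05]
[-0.013, 0.125, -0.0, 0.0, 0.0, 0.067]
[-0.02, 0.155, -0.0, 0.0, 0.0, 0.083]
```

Call:
jog_arm([
  [[-0.002,-0.052,0,0,0,-0.028],[-0.009,-0.104,0,0,0,-0.056],[-0.02,-0.155,0,0,0,-0.083],[-0.036,-0.205,0,0,0,-0.111],[-0.052,-0.244,0,0,0,-0.133]],
])

```text
time_s: 6.72
tcp_pos: [0.4431, 0.0236, 0.0576]
eef_rot: [-0.0, -0.145, 0.989, 0.001]
wrist_force: [-2.1, 6.8, -0.7]
grip_width: 0.025
gripper_force: 3.2
```

Call:
jog_arm([
  [[-0.002,-0.052,0,0,0,-0.028],[-0.009,-0.104,0,0,0,-0.056],[-0.02,-0.155,0,0,0,-0.083],[-0.028,-0.18,0,0,0,-0.097],[-0.028,-0.18,0,0,0,-0.097]],
])

```text
time_s: 7.13
tcp_pos: [0.4594, -0.0101, 0.0577]
eef_rot: [0.0, -0.292, 0.956, -0.0]
wrist_force: [-0.1, -0.3, 0.3]
grip_width: 0.0252
gripper_force: 0.1
```

```bash
python3 arc.py -3;python3 w.py w4; python3 - <<'E'
from h import *
f=load("w4.npz")
m=mask(f,"red",(0,0,560,420)).astype(np.uint8);n,_,st,ce=cv2.connectedComponentsWithStats(m)
for i in range(1,n):
  if 10<st[i,4]<120:
    d=plane(f,ce[i],.058)[:2]-HUB;print(ce[i],st[i,4],np.linalg.norm(d),np.degrees(np.arctan2(d[1],d[0])))
E
```

```text
tcp [ 0.4594 -0.0101  0.0577] yaw 123.98 ang -145.83 r 0.1204 w 0.025178378259080376 F [-0.1 -0.3  0.3] M [0.07 0.05 0.  ]
[-0.001, 0.031, -0.0, 0.0, 0.0, 0.017]
[ 0.4594 -0.0097  0.0577] 123.84 F [-0.2  0.4  0.4] w 0.02520567418850413
tcp r,ang 0.1202 -146.0
handle c r 0.133 ang -146.7 [ 263  214   54  130 5972]
[323.68292683 410.17073171] 41 0.04115138466294376 -178.93859760073082
```

Call:
jog_arm([
  [[-0.001,-0.031,0,0,0,-0.017],[-0.003,-0.055,0,0,0,-0.03],[-0.005,-0.075,0,0,0,-0.039],[-0.005,-0.075,0,0,0,-0.039]],
])

```text
time_s: 7.52
tcp_pos: [0.4681, -0.021, 0.0575]
eef_rot: [-0.0, -0.35, 0.937, 0.0]
wrist_force: [-1.2, 1.1, 1.6]
grip_width: 0.0248
gripper_force: 0.8
```

```bash
python3 arc.py 3 6 9 12 15;
```

```text
tcp [ 0.4681 -0.021   0.0575] yaw 130.92 ang -139.19 r 0.1202 w 0.0248436204101487 F [-1.2  1.1  1.6] M [ 0.18  0.29 -0.02]
[-0.001, -0.031, -0.0, 0.0, 0.0, -0.017]
[-0.003, -0.063, -0.0, 0.0, 0.0, -0.033]
[-0.007, -0.094, -0.0, 0.0, 0.0, -0.05]
[-0.013, -0.125, -0.0, 0.0, 0.0, -0.067]
[-0.02, -0.155, -0.0, 0.0, 0.0, -0.083]
```

Call:
jog_arm([
  [[-0.001,0.031,0,0,0,0.017],[-0.003,0.063,0,0,0,0.033],[-0.007,0.094,0,0,0,0.05],[-0.013,0.125,0,0,0,0.067],[-0.02,0.155,0,0,0,0.083]],
])

```text
time_s: 7.93
tcp_pos: [0.4517, 0.0046, 0.0577]
eef_rot: [0.001, -0.223, 0.975, -0.001]
wrist_force: [2.8, -5.8, -2.6]
grip_width: 0.0249
gripper_force: 3.1
```

```bash
cat > t.py <<'E'
from h import *
p,a,o=pose();L=p[:2]-HUB;F=np.array(o["wrist_force"]);r=np.linalg.norm(L)
al=np.degrees(np.arctan2(L[1],L[0]))%360
tz=L[0]*F[1]-L[1]*F[0]
print("ang",al.round(2),"turn",np.radians(188.1-al).round(3),"yaw+90",(a+90).round(2),"r",r.round(4),"torque(FxR)",tz.round(2),"Mz",np.round(o["torque"][2],2),"F",F.round(1),"w",round(o["grip_width"],4),"t",o["time_s"],"qd",np.abs(o["joint_velocities"]).max().round(2))
E
python3 t.py
```

```text
ang 206.23 turn -0.316 yaw+90 205.75 r 0.1196 torque(FxR) 0.77 Mz 0.04 F [ 2.8 -5.8 -2.6] w 0.0249 t 7.9333 qd 0.72
```

Call:
jog_arm([
  [[-0.001,0.031,0,0,0,0.017],[-0.003,0.063,0,0,0,0.033],[-0.007,0.094,0,0,0,0.05],[-0.013,0.125,0,0,0,0.067]],
])

```text
time_s: 8.27
tcp_pos: [0.4437, 0.027, 0.0577]
eef_rot: [0.002, -0.119, 0.993, -0.002]
wrist_force: [2.8, -12.2, -3.6]
grip_width: 0.0253
gripper_force: 6.5
```

```bash
python3 t.py
```

```text
ang 194.82 turn -0.117 yaw+90 193.72 r 0.1192 torque(FxR) 1.49 Mz 0.09 F [  2.8 -12.2  -3.6] w 0.0253 t 8.2667 qd 0.79
```

Call:
jog_arm([
  [[-0.001,0.026,0,0,0,0.014],[-0.002,0.052,0,0,0,0.028],[-0.005,0.078,0,0,0,0.042]],
])

```text
time_s: 8.52
tcp_pos: [0.4408, 0.0425, 0.0577]
eef_rot: [0.002, -0.054, 0.999, -0.002]
wrist_force: [1.8, -12.6, -2.2]
grip_width: 0.0254
gripper_force: 6.4
```

Call:
jog_arm([
  [[-0.001,0.026,0,0,0,0.014],[-0.002,0.052,0,0,0,0.028],[-0.005,0.078,0,0,0,0.042]],
])

```text
time_s: 8.77
tcp_pos: [0.4398, 0.0582, 0.0577]
eef_rot: [0.002, 0.012, 1.0, -0.002]
wrist_force: [1.4, -12.7, -1.7]
grip_width: 0.025
gripper_force: 6.4
```

Call:
jog_arm([
  [[-0.001,0.026,0,0,0,0.014],[-0.002,0.052,0,0,0,0.028],[-0.005,0.078,0,0,0,0.042]],
])

```text
time_s: 9.02
tcp_pos: [0.441, 0.0738, 0.0577]
eef_rot: [0.002, 0.078, 0.997, -0.002]
wrist_force: [0.3, -13.1, -0.2]
grip_width: 0.0253
gripper_force: 6.3
```

```bash
python3 t.py
```

```text
ang 172.14 turn 0.278 yaw+90 171.08 r 0.1191 torque(FxR) 1.54 Mz 0.15 F [  0.3 -13.1  -0.2] w 0.0253 t 9.0167 qd 0.67
```

Call:
jog_arm([
  [[-0.001,0.026,0,0,0,0.014],[-0.002,0.052,0,0,0,0.028],[-0.005,0.078,0,0,0,0.042]],
])

```text
time_s: 9.27
tcp_pos: [0.4442, 0.089, 0.0577]
eef_rot: [0.001, 0.143, 0.99, -0.002]
wrist_force: [0.2, -14.8, 0.3]
grip_width: 0.0251
gripper_force: 6.7
```

Call:
jog_arm([
  [[-0.001,0.026,0,0,0,0.014],[-0.002,0.052,0,0,0,0.028]],
])

```text
time_s: 9.43
tcp_pos: [0.4473, 0.0987, 0.0576]
eef_rot: [0.001, 0.187, 0.982, -0.002]
wrist_force: [0.1, -15.7, 1.8]
grip_width: 0.0252
gripper_force: 7.4
```

```bash
python3 t.py
```

```text
ang 159.74 turn 0.495 yaw+90 158.5 r 0.1191 torque(FxR) 1.75 Mz 0.18 F [  0.1 -15.7   1.8] w 0.0252 t 9.4333 qd 0.66
```

Call:
jog_arm([
  [[-0.001,0.026,0,0,0,0.014],[-0.002,0.047,0,0,0,0.025]],
])

```text
time_s: 9.6
tcp_pos: [0.4508, 0.1072, 0.0576]
eef_rot: [0.001, 0.225, 0.974, -0.002]
wrist_force: [-2.3, -16.4, 1.6]
grip_width: 0.0251
gripper_force: 8.0
```

```bash
python3 t.py;python3 w.py w5; python3 - <<'E'
from h import *
f=load("w5.npz")
m=mask(f,"red",(0,0,560,420)).astype(np.uint8);n,_,st,ce=cv2.connectedComponentsWithStats(m)
for i in range(1,n):
  if 10<st[i,4]<300:
    d=plane(f,ce[i],.058)[:2]-HUB;print(ce[i],st[i,4],np.linalg.norm(d),np.degrees(np.arctan2(d[1],d[0])))
E
python3 t.py
```

```text
ang 155.31 turn 0.572 yaw+90 154.01 r 0.1191 torque(FxR) 1.89 Mz 0.19 F [ -2.3 -16.4   1.6] w 0.0251 t 9.6 qd 0.5
[0.451  0.1077 0.0576] 63.9 F [ -0.5 -12.9   2.4] w 0.025100375904372363
tcp r,ang 0.1191 155.1
handle c r 0.132 ang 156.3 [ 251  212   56  132 6083]
[312.08 404.28] 50 0.03983756611197354 135.66233801098682
ang 155.07 turn 0.577 yaw+90 153.9 r 0.1191 torque(FxR) 1.41 Mz 0.13 F [ -0.5 -12.9   2.4] w 0.0251 t 9.65 qd 0.1
```

View pics/w5.png

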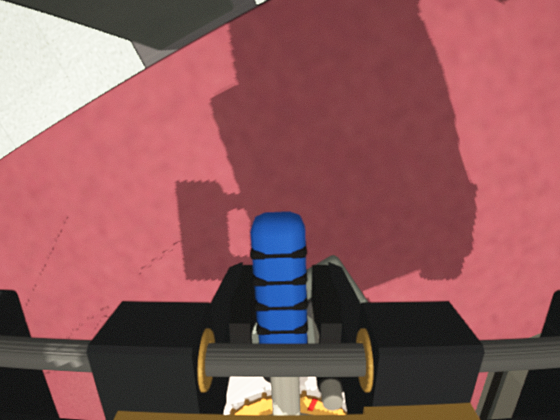

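The handle is near its stop (156°), the nut has turned about 0.79 rad, and the torque is at about 2.0 N m and rising, so the washer is engaged. I take a fresh bite so the stop post can't be mistaken for snug.

Call:
jog_arm([
  [[-0.002,-0.052,0,0,0,-0.028],[-0.009,-0.104,0,0,0,-0.056],[-0.02,-0.155,0,0,0,-0.083],[-0.036,-0.205,0,0,0,-0.111],[-0.052,-0.244,0,0,0,-0.133]],
])

```text
time_s: 10.07
tcp_pos: [0.4389, 0.0605, 0.0575]
eef_rot: [0.001, 0.016, 1.0, 0.001]
wrist_force: [2.6, 10.3, -2.2]
grip_width: 0.0251
gripper_force: 4.8
```

Call:
jog_arm([
  [[-0.002,-0.052,0,0,0,-0.028],[-0.009,-0.104,0,0,0,-0.056],[-0.02,-0.155,0,0,0,-0.083],[-0.036,-0.205,0,0,0,-0.111],[-0.036,-0.205,0,0,0,-0.111]],
])

```text
time_s: 10.48
tcp_pos: [0.4454, 0.0181, 0.0576]
eef_rot: [0.001, -0.157, 0.988, -0.0]
wrist_force: [0.7, 0.5, -0.2]
grip_width: 0.0252
gripper_force: 0.0
```

```bash
python3 t.py
```

```text
ang 199.13 turn -0.193 yaw+90 198.11 r 0.1203 torque(FxR) -0.04 Mz -0.02 F [ 0.7  0.5 -0.2] w 0.0252 t 10.4833 qd 0.18
```

Call:
jog_arm([
  [[-0.001,0.026,0,0,0,0.014],[-0.002,0.052,0,0,0,0.028],[-0.005,0.078,0,0,0,0.042],[-0.009,0.104,0,0,0,0.056]],
])

```text
time_s: 10.82
tcp_pos: [0.4402, 0.0396, 0.0576]
eef_rot: [0.001, -0.067, 0.998, -0.001]
wrist_force: [1.0, -2.1, -0.1]
grip_width: 0.0251
gripper_force: 1.0
```

```bash
python3 t.py
```

```text
ang 188.55 turn -0.008 yaw+90 187.65 r 0.1202 torque(FxR) 0.26 Mz 0.01 F [ 1.  -2.1 -0.1] w 0.0251 t 10.8167 qd 0.66
```

Just drag so far. I carry on in small steps.

Call:
jog_arm([
  [[-0.001,0.021,0,0,0,0.011],[-0.002,0.042,0,0,0,0.022],[-0.003,0.063,0,0,0,0.033]],
])

```text
time_s: 11.07
tcp_pos: [0.4391, 0.0518, 0.0576]
eef_rot: [0.001, -0.016, 1.0, -0.001]
wrist_force: [0.9, -8.1, -0.8]
grip_width: 0.0256
gripper_force: 4.1
```

```bash
python3 t.py
```

```text
ang 182.71 turn 0.094 yaw+90 181.78 r 0.12 torque(FxR) 0.97 Mz 0.1 F [ 0.9 -8.1 -0.8] w 0.0256 t 11.0667 qd 0.52
```

Call:
jog_arm([
  [[-0.001,0.021,0,0,0,0.011],[-0.002,0.042,0,0,0,0.022]],
])

```text
time_s: 11.23
tcp_pos: [0.4392, 0.0594, 0.0576]
eef_rot: [0.001, 0.019, 1.0, -0.002]
wrist_force: [-0.3, -17.2, 0.6]
grip_width: 0.0248
gripper_force: 8.4
```

```bash
python3 t.py
```

```text
ang 179.11 turn 0.157 yaw+90 177.86 r 0.1198 torque(FxR) 2.07 Mz 0.12 F [ -0.3 -17.2   0.6] w 0.0248 t 11.2333 qd 0.53
```

Call:
jog_arm([
  [[0,0.013,0,0,0,0.007],[-0.001,0.026,0,0,0,0.014]],
])

```text
time_s: 11.4
tcp_pos: [0.4394, 0.0642, 0.0576]
eef_rot: [0.001, 0.04, 0.999, -0.002]
wrist_force: [-0.8, -16.5, 0.5]
grip_width: 0.025
gripper_force: 8.5
```

```bash
python3 t.py
```

```text
ang 176.8 turn 0.197 yaw+90 175.38 r 0.1198 torque(FxR) 1.98 Mz 0.09 F [ -0.8 -16.5   0.5] w 0.025 t 11.4 qd 0.33
```

Call:
jog_arm([
  [[-0.001,0.016,0,0,0,0.008],[-0.001,0.032,0,0,0,0.017]],
])

```text
time_s: 11.57
tcp_pos: [0.4399, 0.0704, 0.0575]
eef_rot: [0.001, 0.067, 0.998, -0.002]
wrist_force: [-1.7, -17.7, 2.1]
grip_width: 0.0255
gripper_force: 8.9
```

```bash
python3 t.py
```

```text
ang 173.83 turn 0.249 yaw+90 172.31 r 0.1198 torque(FxR) 2.13 Mz 0.14 F [ -1.7 -17.7   2.1] w 0.0255 t 11.5667 qd 0.43
```

Call:
jog_arm([
  [[0,0,0,0,0,0],[0,0,0,0,0,0],[0,0,0,0,0,0]],
], claw=0)

```text
time_s: 11.82
tcp_pos: [0.4408, 0.0715, 0.0577]
eef_rot: [0.002, 0.067, 0.998, -0.001]
wrist_force: [3.6, -4.7, -1.7]
grip_width: 0.043
gripper_force: 2.0
```

Call:
jog_arm([
  [[0,0,-0.15,0,0,0],[0,0,-0.3,0,0,0],[0,0,-0.45,0,0,0],[0.1,0,-0.6,0,0,0],[0.1,0,-0.6,0,0,0]],
])

```text
time_s: 12.23
tcp_pos: [0.4196, 0.0752, 0.1818]
eef_rot: [0.004, 0.067, 0.998, -0.0]
wrist_force: [-0.4, 0.4, 1.4]
grip_width: 0.0441
gripper_force: 0.0
```

```bash
python3 w.py w6; python3 - <<'E'
from h import *
f=load("w6.npz")
m=mask(f,"red",(0,0,560,420)).astype(np.uint8);n,_,st,ce=cv2.connectedComponentsWithStats(m)
for i in range(1,n):
  if st[i,4]>10:
    for z in (.058,.12):
      d=plane(f,ce[i],z)[:2]-HUB;print(ce[i],st[i,4],z,np.linalg.norm(d),np.degrees(np.arctan2(d[1],d[0])))
E
```

```text
[0.4199 0.075  0.1795] 82.37 F [-0.6 -0.  -0.2] w 0.04448778821609199
tcp r,ang 0.1402 172.8
handle c r 0.124 ang -179.3 [ 244  188   39   90 2333]
[314.77777778 315.16666667] 18 0.058 0.04093466535235205 131.5919868541326
[314.77777778 315.16666667] 18 0.12 0.0786657628647374 157.40604248523067
```

View pics/w6.png

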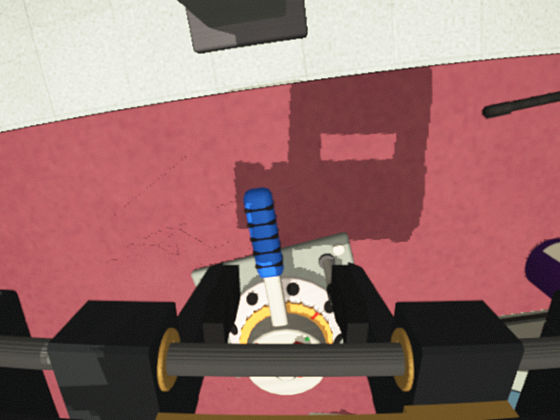

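The gripper is clear of the wrench, with the handle at (262,232) free. The nut mark at (315,315) has gone about 4° further on, which fits about 2.2 N m. The lever was not touched again.

```bash
python3 -c "
from station import env
print(env.job_done())"
```

```text
the job is handed in; nothing more can be done
None
```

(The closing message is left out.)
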